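# Move three lab vessels on to their next station

### The job

Move the three vessels on by one step: the squat jar waiting in the steel dish goes onto the balance pan, the stoppered conical flask that has been weighed goes onto the stirrer's plate, and the tall bottle that has been stirred goes into the steel dish. Each of these places takes one vessel only, so stand one of the three on the round cork mat on the way. Set each down gently, without dropping it, in the middle of its place, keep them upright, leave the cork mat empty, and do not knock over or push away the wash bottle, beaker and vial that stand about.

Things in the scene. Friction and masses are not known exactly. Their poses are not given: they have to be found in the camera images.
- bottle: Tall white plastic bottle: body 58 mm diameter up to 74 mm, shoulder to 90 mm, grey screw cap (fixed) 42 mm diameter from 90 to 118 mm, the top (3 mm foot ring 44 mm). Origin: centre of its underside; z up its axis. 0.18 to 0.37 kg, loose. At the start on the stirrer, within 12 mm of the plate's middle; must go into the dish.
- flask: Conical flask, amber glass: foot 66 mm diameter, cone to 68 mm height, straight neck 28 mm diameter from 68 to 98 mm (rim 32 mm at 94 to 98), black stopper (fixed) 25 to 29 mm diameter up to 112 mm, the top. Origin: centre of its underside; z up its axis. 0.12 to 0.26 kg, loose. At the start on the balance pan, within 12 mm of its middle; must go onto the stirrer.
- jar: Squat round white plastic jar: body 60 mm diameter up to 34 mm, ribbed white lid (fixed) 63 mm diameter (65 over the ribs) from 34 to 50 mm, the top. Origin: centre of its underside; z up its axis. 0.11 to 0.23 kg, loose. At the start in the dish, within 12 mm of its middle; must go onto the balance pan.
- balance: Fixed top-pan balance, white housing 44 mm high, grey control strip and display towards the robot. Round flat steel pan, 120 mm diameter, rigid, its top 60 mm above the bench. Origin: on the bench right under the middle of the pan; x points to the back of the balance, z up. The housing reaches 125 mm to -x, 65 mm to +x and 75 mm either side of the origin.
- stirrer: Fixed magnetic stirrer (off), grey housing, black front panel and knob towards the robot. Round flat aluminium plate, 124 mm diameter, rigid, its top 72 mm above the bench. Origin: on the bench right under the middle of the plate; x points to the back, z up. The housing with its knob reaches 133 mm to -x, 65 mm to +x and 65 mm either side.
- dish: Fixed shallow round stainless-steel dish: flat floor 98 mm diameter, 4 mm above the bench; rim 116 mm outer diameter, 12 mm high, wall 3 mm. Origin: on the bench under its middle; z up. Room for one vessel.
- cork_mat: Fixed round cork mat, 116 mm diameter, top 8 mm above the bench, empty at the start: the free spot. Origin: on the bench under its middle; z up.
- wash_bottle: Bystander, loose: white wash bottle, 56 mm diameter, with a red cap (top at 143 mm) and a thin bent red spout reaching 65 mm out along its x and up to 180 mm. Stands behind the left of the work area. Origin: centre of its underside.
- beaker: Bystander, loose: clear glass beaker, 55 mm diameter, 68 mm high, with a glass rod standing in it up to 92 mm. Stands behind the right of the work area. Origin: centre of its underside.
- vial: Bystander, loose: small amber vial with a black cap, 27 mm diameter, 62 mm high, 50 g. Stands in the middle between the places. Origin: centre of its underside.
Mind the look-alikes: they are no part of the job. Leave any green look-alike of the flask alone.

How it is judged (in metres and radians):
On the way:
1. one of the three vessels stands released and upright on the cork mat (((horizontal distance between bottle and cork_mat below 0.035 m and z of bottle in the frame of cork_mat between 0.003 and 0.013 m and angle between bottle's own z axis and vertical below 0.1 rad and linear speed of bottle below 0.02 m/s and angular speed of bottle below 0.2 rad/s and contact force between bottle and the fingers below 0.1 N) or (horizontal distance between flask and cork_mat below 0.035 m and z of flask in the frame of cork_mat between 0.003 and 0.013 m and angle between flask's own z axis and vertical below 0.1 rad and linear speed of flask below 0.02 m/s and angular speed of flask below 0.2 rad/s and contact force between flask and the fingers below 0.1 N) or (horizontal distance between jar and cork_mat below 0.035 m and z of jar in the frame of cork_mat between 0.003 and 0.013 m and angle between jar's own z axis and vertical below 0.1 rad and linear speed of jar below 0.02 m/s and angular speed of jar below 0.2 rad/s and contact force between jar and the fingers below 0.1 N))), for 0.2 s.
At the end, for the whole second after the job is handed in: The jar stands on the balance pan, the flask on the stirrer's plate and the bottle on the floor of the dish, each upright (within about 6 degrees), its axis within 15 mm of the middle of its place, resting on it (within 5 mm in height), released and still; so the cork mat is empty again (horizontal distance between bottle and dish below 0.015 m and z of bottle in the frame of dish between -0.001 and 0.009 m and angle between each of bottle, flask, jar's own z axis and vertical below 0.1 rad and linear speed of each of bottle, flask, jar below 0.02 m/s and angular speed of each of bottle, flask, jar below 0.2 rad/s and contact force between each of bottle, flask, jar and the fingers below 0.1 N and horizontal distance between flask and stirrer below 0.015 m and z of flask in the frame of stirrer between 0.067 and 0.077 m and horizontal distance between jar and balance below 0.015 m and z of jar in the frame of balance between 0.055 and 0.065 m); the robot touches nothing.
It fails at once if a vessel is tipped more than about 35 degrees (angle between any of bottle, flask, jar's own z axis and vertical above 0.6 rad).
It fails at once if a vessel is dropped onto a place: it moves faster than 0.4 m/s within 25 mm above the place ((linear speed of bottle above 0.4 m/s and horizontal distance between bottle and balance below 0.06 m and z of bottle in the frame of balance below 0.085 m) or (linear speed of bottle above 0.4 m/s and horizontal distance between bottle and stirrer below 0.06 m and z of bottle in the frame of stirrer below 0.097 m) or (linear speed of bottle above 0.4 m/s and horizontal distance between bottle and dish below 0.06 m and z of bottle in the frame of dish below 0.029 m) or (linear speed of bottle above 0.4 m/s and horizontal distance between bottle and cork_mat below 0.06 m and z of bottle in the frame of cork_mat below 0.033 m) or (linear speed of flask above 0.4 m/s and horizontal distance between flask and balance below 0.06 m and z of flask in the frame of balance below 0.085 m) or (linear speed of flask above 0.4 m/s and horizontal distance between flask and stirrer below 0.06 m and z of flask in the frame of stirrer below 0.097 m) or (linear speed of flask above 0.4 m/s and horizontal distance between flask and dish below 0.06 m and z of flask in the frame of dish below 0.029 m) or (linear speed of flask above 0.4 m/s and horizontal distance between flask and cork_mat below 0.06 m and z of flask in the frame of cork_mat below 0.033 m) or (linear speed of jar above 0.4 m/s and horizontal distance between jar and balance below 0.06 m and z of jar in the frame of balance below 0.085 m) or (linear speed of jar above 0.4 m/s and horizontal distance between jar and stirrer below 0.06 m and z of jar in the frame of stirrer below 0.097 m) or (linear speed of jar above 0.4 m/s and horizontal distance between jar and dish below 0.06 m and z of jar in the frame of dish below 0.029 m) or (linear speed of jar above 0.4 m/s and horizontal distance between jar and cork_mat below 0.06 m and z of jar in the frame of cork_mat below 0.033 m)).
It fails at once if the wash bottle is shoved more than 30 mm or knocked over (distance of wash_bottle from where it was at the start of the episode above 0.03 m or angle between wash_bottle's own z axis and vertical above 0.5 rad).
It fails at once if the beaker is shoved more than 30 mm or knocked over (distance of beaker from where it was at the start of the episode above 0.03 m or angle between beaker's own z axis and vertical above 0.5 rad).
It fails at once if the amber vial is shoved more than 30 mm or knocked over (distance of vial from where it was at the start of the episode above 0.03 m or angle between vial's own z axis and vertical above 0.5 rad).
It also fails if it takes over 120 s, if anything falls off the work surface, if the arm or the gripper's body presses on something with over 40 N, if the wrist force passes 120 N, or if a joint passes its speed limit or range.

### The arm

A 6-joint arm with a two-finger parallel gripper is mounted at the origin on the work surface. World frame = base frame: x ahead of the robot, y to its left, z up, the work surface at z = 0. Lengths are in m, angles in degrees, forces in N, time in s.
With the tool pointing down it reaches from about 0.4 to 0.825 m from the base axis. Payload 7 kg.
Tool frame: the origin (TCP) lies at the very end of the fingers, on their centre line; the grasp point (between the pads) lies 19 mm behind it (ctrl.grip_point_offset is the distance from the TCP to the grasp point, in m); x points along the fingers, z is the direction in which the jaws open and shut, and the axes are right-handed (so a half turn about x gives the same grasp; the last joint's range is limited). The gripper opens to 88 mm and grips with 3 to 60 N. Pads are 19 mm wide; open, the fingers measure 130 mm over their backs; the gripper's body (78 mm by 193 mm) begins 47 mm behind the grasp point.
Start: joints at [79.647, 20.546, 0.682, 0, -70.136, -16.507], TCP at [0.305, 0.602, 0.227] pointing down, gripper open.
Joint ranges: [-176.03, 176.03], [-82.01, 121.73], [-58.28, 71.71], [-173.87, 95.51], [-174.79, -0.11], [-173.66, 173.66]. Speed limits (degrees/s): [136.94, 136.94, 172.46, 180, 180, 180].

### API

Orientations are given as [roll, pitch, yaw] about the fixed x, y, z axes, in that order (R = Rz(yaw) Ry(pitch) Rx(roll)).
In Python, from plant import get_obs, snapshot, calibration, close_job, ctrl gives the robot as it stands.
- The arm moves only by the tool move_arm, never from a script. Its argument "commands" is a list that holds one entry, the list of rows, each a list of 4 numbers: the shift along the tool's x, y, z in cm, then the turn about the tool's x in rad. In form: [[[dx, dy, dz, spin], ...]]. A call has 1 to 8 rows; each row shifts and turns the commanded pose from where the row before left it, along the tool's axes as they then stand; what a row does not reach is not made up. A row lasts 1/10 s, in which the tool goes at most 50 mm and 8.59 degrees, less where a joint would pass 70% of its speed; a pose out of reach is approached as far as the arm can. A call with a gripper value outside its range is refused whole. "jaw" is the finger opening in cm, from 0 to 8.76, set as the call begins (left out, the last holds). The fingers move at their own pace and stop on an object; the grip force is fixed at half the most. Time passes only in rows, so rows that do not move let the fingers close. It gives the time, the measured TCP pose, the force and the opening at its end, in the units of the state.
- get_obs(): the state, without advancing time (a new reading comes with each control period).
- snapshot(name): name is "scene" or "top"; returns (picture, depth): 400x640x3 uint8, red, green, blue; 400x640 float32, m along the optical axis (not along the pixel's ray), 0 where there is no reading.
- calibration(name): a dict with "mtx" (3x3 intrinsics, pixels), "T" (4x4, takes a point from camera to world coordinates). Camera axes: x right, y up, looking along -z (the intrinsics and any distortion apply to the point x, -y, -z); pixel columns grow to the right and rows downward; lengths in m; the calibration is good to about 2 mm. A picture is of the moment at which its call begins. calibration takes no time and is no camera call.
- close_job(): hands the job in, once; it reports no verdict.
The state is a dict: "clock": time; "joint_pos": joint angles; "qvel": joint speeds; "tau": joint torques, N m; "tool_pos": TCP position; "orientation": TCP orientation; "force": force on the tool from outside, world axes, zero at the start; "moment": the same for the moment, N m; "opening": finger opening in m.
Only numpy, scipy, OpenCV 4.12 (cv2) and the standard library are available. Lean on these libraries where they do the work, as an engineer would, in place of code of your own. Each camera call takes 0.05 s, during which the arm holds its last target. There are 200 camera calls.

## Working session

There is one attempt and no reset: what is moved stays moved. The work goes in short steps, Python scripts to look and compute and a tool call to move; the robot and the scene stay as the last step left them, time stands still between calls to the robot, and variables do not carry over. Pictures are saved under pics/ and viewed, about 12 in all and at most 16, crops included, and the job is handed in when it is done.

Besides the shell and the picture viewer there is one more tool, called after "Emit:" by a JSON object that holds its "name" and its "arguments". move_arm: Moves the arm, as the interface text tells. Its arguments: {"type":"object","properties":{"commands":{"type":"array"},"jaw":{"type":"number"}},"required":["commands"]}

```bash
ls; mkdir -p pics; python3 - <<'E'
from plant import *
import cv2,numpy as np
for n in ("scene","top"):
    p,d=snapshot(n); np.savez(f"pics/{n}0.npz",p=p,d=d); cv2.imwrite(f"pics/{n}0.png",p[:,:,::-1])
    c=calibration(n); print(n,c)
print(get_obs())
E
```

```text
pics
scene {'mtx': array([[459.68993856,   0.        , 320.86903074],
       [  0.        , 459.68993856, 195.10483134],
       [  0.        ,   0.        ,   1.        ]]), 'T': array([[ 0.35015419, -0.73533081,  0.58024188,  1.35923089],
       [ 0.93655134,  0.28557768, -0.20326576, -0.21442702],
       [-0.01623655,  0.61460067,  0.78867128,  1.08687098],
       [ 0.        ,  0.        ,  0.        ,  1.        ]])}
top {'mtx': array([[481.08806348,   0.        , 322.59209245],
       [  0.        , 481.08806348, 200.13107069],
       [  0.        ,   0.        ,   1.        ]]), 'T': array([[-0.00759741,  0.99504098, -0.09917527,  0.47517914],
       [-0.99996578, -0.00788477, -0.00250578,  0.04148693],
       [-0.00327532,  0.09915284,  0.99506683,  1.41658095],
       [ 0.        ,  0.        ,  0.        ,  1.        ]])}
{'clock': 0.1, 'joint_pos': array([ 7.96470484e+01,  2.05874926e+01,  6.38165678e-01, -1.63652956e-02,
       -7.01363927e+01, -1.65075899e+01]), 'qvel': array([-0.11861758, -0.07420465,  0.01568173,  0.08829819,  0.02267503,
       -0.05924616]), 'tau': array([-7.86444343e-04, -5.84163487e+01,  2.93750954e+01,  7.01558501e+00,
        1.01536725e-02, -6.11601035e-05]), 'tool_pos': array([0.30480445, 0.60176252, 0.22571236]), 'orientation': array([   6.33363537,   89.91291027, -110.5324783 ]), 'force': array([-0.28060504,  0.14221922, -0.13700965]), 'moment': array([-0.0243352 , -0.02436174,  0.01707319]), 'opening': 0.08721856442968952}
```

View pics/scene0.png

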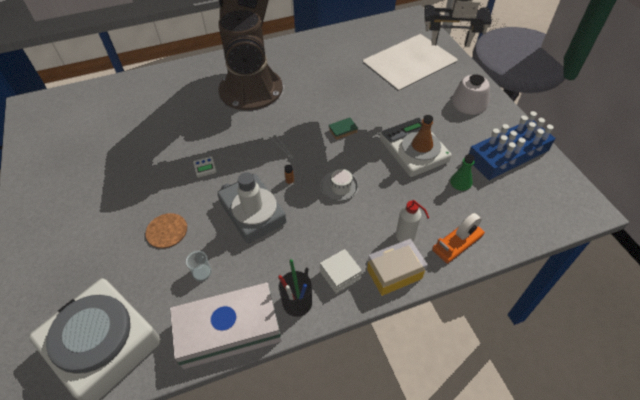

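View pics/top0.png

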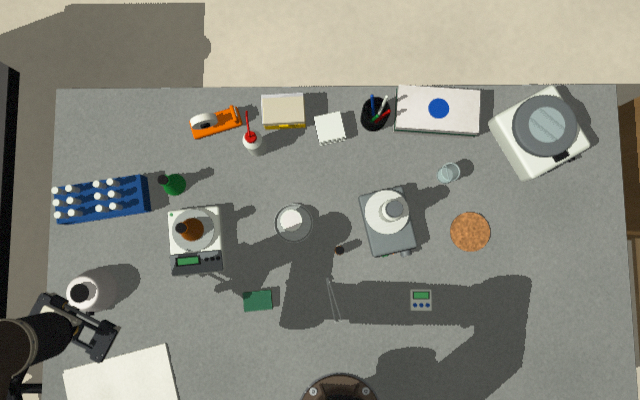

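The top view shows the bottle on the stirrer at (388,210), the amber flask on the balance at (193,229) and the jar in the dish at (293,222). The mat is at (470,231), the vial at (339,250), the beaker at (448,172) and the wash bottle at (250,140). The look-alikes are a green flask at (173,184) and a white squat vessel at (85,293). The amber one on the pan and the white one in the dish fit the task. Next I'll get positions and one confirming crop.

```bash
cat > h.py <<'E'
import numpy as np, cv2
from plant import *
from scipy.spatial.transform import Rotation as Ro
def cloud(n,d):
    c=calibration(n);K=c["mtx"];v,u=np.mgrid[0:400,0:640]
    P=np.stack([(u-K[0,2])/K[0,0]*d,-(v-K[1,2])/K[1,1]*d,-d],-1)
    W=P@c["T"][:3,:3].T+c["T"][:3,3]; W[d<=0]=np.nan; return W
def ray(n,u,v,z):
    c=calibration(n);K=c["mtx"]
    r=c["T"][:3,:3]@np.array([(u-K[0,2])/K[0,0],-(v-K[1,2])/K[1,1],-1]);o=c["T"][:3,3]
    return (o+r*(z-o[2])/r[2])[:2]
def circ(P):
    (x,y),r=cv2.minEnclosingCircle(P.astype(np.float32)); return np.round([x,y,r],4)
def near(W,xy,R,z0,z1):
    m=(np.hypot(W[...,0]-xy[0],W[...,1]-xy[1])<R)&(W[...,2]>z0)&(W[...,2]<z1); return W[m]
def tool():
    o=get_obs();return o,Ro.from_euler('xyz',o["orientation"],degrees=True).as_matrix()
def go(target,o=None):
    o,R=tool();d=R.T@(np.array(target)-o["tool_pos"])*100
    print("tcp",o["tool_pos"].round(4),"yaw z-axis",R[:,2].round(3),"x",R[:,0].round(3),"shift cm",d.round(2),"clock",o["clock"],"open",o["opening"])
E
python3 - <<'E'
from h import *
g={n:np.load(f"pics/{n}0.npz") for n in("scene","top")}
W={n:cloud(n,g[n]["d"]) for n in g}
seeds=dict(pan=((193,229),.06,.085,.055,.065),plate=((388,210),.072,.085,.068,.076),dish=((293,222),.012,.085,.008,.015),mat=((470,231),.008,.085,.005,.012),
 jartop=((293,218),.054,.05,.049,.060),captop=((393,208),.19,.05,.184,.196),stopper=((182,229),.172,.05,.166,.178),
 flaskrim=((182,229),.172,.05,.15,.16),vial=((339,250),.06,.03,.05,.07),beaker=((448,172),.06,.05,.06,.08),wash=((250,140),.14,.05,.125,.15),green=((173,184),.1,.05,.09,.13),bench=((420,340),0,.1,-.02,.02))
for k,(uv,z,R,z0,z1) in seeds.items():
    xy=ray("top",*uv,z)
    for n in W:
        P=near(W[n],xy,R,z0,z1)
        if len(P)>3: print(k,n,len(P),circ(P[:,:2]),"med",np.median(P,0).round(4))
p=g["top"]["p"];cv2.imwrite("pics/crop1.png",cv2.resize(p[130:300,130:500,::-1],None,fx=2.1,fy=2.1,interpolation=cv2.INTER_CUBIC))
go([.5,.2,.3])
E
```

```text
pan scene 537 [0.5191 0.4092 0.0746] med [0.5455 0.3901 0.0588]
pan top 931 [0.516  0.4091 0.0725] med [0.5145 0.4028 0.06  ]
plate scene 747 [ 0.5777 -0.139   0.0634] med [ 0.5979 -0.1343  0.071 ]
plate top 912 [ 0.5742 -0.1337  0.0622] med [ 0.569  -0.1234  0.0717]
dish scene 132 [0.5515 0.1258 0.059 ] med [0.5726 0.1169 0.0106]
dish top 201 [0.5505 0.1338 0.081 ] med [0.5487 0.1261 0.0104]
mat scene 899 [ 0.5145 -0.38    0.0743] med [ 0.5243 -0.39    0.0075]
mat top 959 [ 0.5233 -0.3828  0.081 ] med [ 0.5214 -0.3828  0.0079]
jartop scene 277 [0.5569 0.1274 0.0333] med [0.5585 0.129  0.0531]
jartop top 362 [0.5541 0.1353 0.032 ] med [0.5548 0.1363 0.0543]
captop scene 178 [ 0.5778 -0.1462  0.022 ] med [ 0.5804 -0.1455  0.1887]
captop top 205 [ 0.5749 -0.139   0.0207] med [ 0.5734 -0.1384  0.1896]
stopper scene 65 [0.5328 0.4075 0.0161] med [0.5342 0.4065 0.1707]
stopper top 98 [0.5294 0.4139 0.0149] med [0.5297 0.4131 0.172 ]
flaskrim scene 38 [0.5354 0.4073 0.0171] med [0.5417 0.4007 0.156 ]
flaskrim top 25 [0.5308 0.4135 0.0164] med [0.5301 0.405  0.1563]
vial scene 59 [ 0.4721 -0.0057  0.0136] med [ 0.4744 -0.0069  0.0601]
vial top 60 [ 4.687e-01 -2.000e-04  1.200e-02] med [ 4.694e-01 -1.000e-04  6.260e-02]
beaker scene 131 [ 0.6895 -0.3232  0.0287] med [ 0.6858 -0.3218  0.0657]
beaker top 98 [ 0.6876 -0.3167  0.0277] med [ 0.6896 -0.3176  0.0663]
wash scene 119 [0.7795 0.2332 0.0171] med [0.7841 0.2298 0.1403]
wash top 113 [0.776  0.2385 0.0179] med [0.7727 0.2368 0.1416]
green scene 115 [0.6705 0.4762 0.0174] med [0.6717 0.4735 0.108 ]
green top 121 [0.6651 0.4836 0.0164] med [0.6639 0.4805 0.1117]
bench scene 1959 [ 0.2102 -0.2319  0.1   ] med [ 0.2119 -0.2323 -0.001 ]
bench top 3837 [ 0.2101 -0.2318  0.1   ] med [ 0.209  -0.2314 -0.0005]
tcp [0.3048 0.6018 0.2257] yaw z-axis [-0.452 -0.892  0.002] x [-0.001 -0.001 -1.   ] shift cm [-7.38 35.57 27.03] clock 0.1 open 0.08721856442968952
```

View pics/crop1.png

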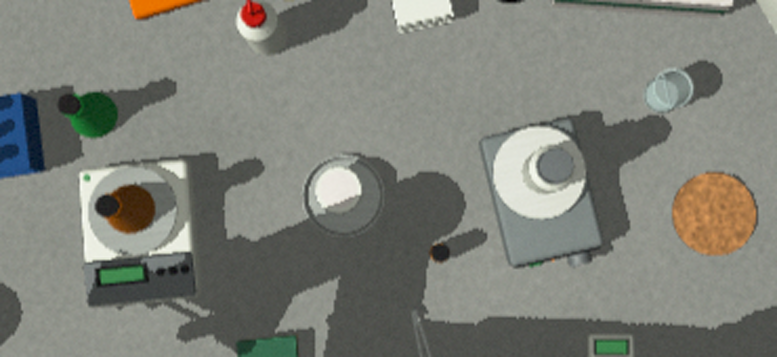

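Emit:
{"name": "move_arm", "arguments": {"commands": [[[-3,0,0,0],[-3,1,1,0],[-1.4,2,1.9,0],[0,3,2.8,0],[0,3.3,3.1,0],[0,3.3,3.1,0],[0,3.3,3.1,0],[0,3.3,3.1,0]]], "jaw": 8.7}}

```text
clock: 0.9
tool_pos: [0.3946, 0.352, 0.3003]
orientation: [-18.4, 90.0, -135.2]
force: [2.1, 0.3, 0.4]
opening: 0.0871
```

Emit:
{"name": "move_arm", "arguments": {"commands": [[[0,3.3,3.1,0],[0,3.3,3.1,0],[0,3.3,3.1,0],[0,3.3,3.1,0],[0,3.3,3.1,0],[0,3.3,3.1,0],[0,3.3,3.1,0],[0,3.3,3.1,0]]]}}

```text
clock: 1.7
tool_pos: [0.518, 0.0116, 0.3005]
orientation: [-149.8, 90.0, 93.4]
force: [1.2, 1.2, -1.1]
opening: 0.0871
```

Emit:
{"name": "move_arm", "arguments": {"commands": [[[0,3.3,3.1,0],[0,3.3,3.1,0],[0,2,1.9,0],[0,1,0.9,0],[0,0,0,0],[0,0,0,0]]]}}

```text
clock: 2.3
tool_pos: [0.5626, -0.1099, 0.3002]
orientation: [-84.3, 90.0, 158.8]
force: [0.1, 0.3, -0.6]
opening: 0.087
```

```bash
python3 - <<'E'
from h import *
go([.5764,-.1425,.26]); print(get_obs()["force"],get_obs()["joint_pos"].round(1))
E
```

```text
tcp [ 0.5626 -0.1099  0.3002] yaw z-axis [-0.452 -0.892  0.   ] x [-0.001  0.    -1.   ] shift cm [4.02 2.7  2.29] clock 2.3 open 0.08700632569506446
[ 0.13328214  0.28562035 -0.60476416] [  8.5   8.7  -5.6  -0.  -75.7  54.6]
```

Emit:
{"name": "move_arm", "arguments": {"commands": [[[0,2,1.7,0],[0,0.7,0.6,0],[3,0,0,0],[3,0,0,0],[1,0,0,0],[0,0,0,0],[0,0,0,0]]]}}

```text
clock: 3.0
tool_pos: [0.5773, -0.1426, 0.232]
orientation: [97.1, 89.9, -19.7]
force: [1.1, 0.3, 0.8]
opening: 0.087
```

```bash
python3 - <<'E'
from h import *
go([.5764,-.1425,.155])
for n in("scene","top"):
    p,d=snapshot(n);np.savez(f"pics/{n}1.npz",p=p,d=d)
    c=calibration(n);K=c["mtx"];q=c["T"][:3,:3].T@(get_obs()["tool_pos"]-c["T"][:3,3]);u=K[0,0]*q[0]/-q[2]+K[0,2];v=-K[1,1]*q[1]/-q[2]+K[1,2];print(n,u,v)
    u,v=int(u),int(v);a=p[max(v-65,0):v+65,u-60:u+60,::-1].copy();a=cv2.resize(a,(360,390),interpolation=cv2.INTER_CUBIC);cv2.imwrite(f"pics/a{n}.png",a)
cv2.imwrite("pics/c2.png",np.hstack([cv2.imread("pics/ascene.png"),cv2.imread("pics/atop.png")]))
E
```

```text
tcp [ 0.5773 -0.1426  0.232 ] yaw z-axis [-0.451 -0.893 -0.   ] x [ 0.001 -0.001 -1.   ] shift cm [ 7.7  -0.1   0.03] clock 3.0 open 0.08699960871043452
scene 243.32252966139572 166.89715276303852
top 398.449086424903 205.83891637162156
```

View pics/c2.png

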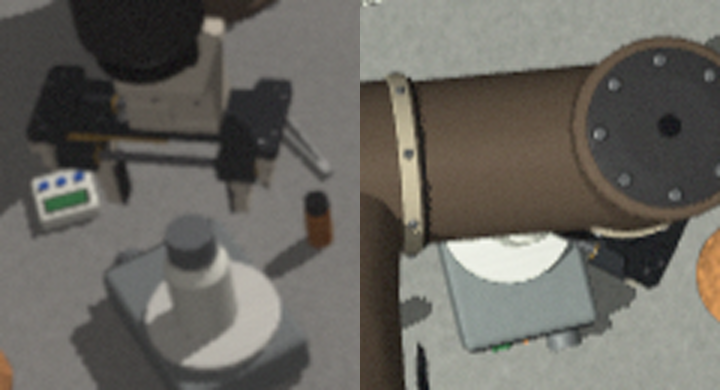

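```bash
python3 - <<'E'
from h import *
o,R=tool();g=np.load("pics/scene1.npz");W=cloud("scene",g["d"])
P=(W-o["tool_pos"])@R
for z0,z1 in((-.03,-.015),(-.015,-.004),(-.004,.006)):
    m=(P[...,0]>z0)&(P[...,0]<z1)&(abs(P[...,1])<.05)&(abs(P[...,2])<.1)
    for s in(-1,1):
        Q=P[m&(P[...,2]*s>0)]
        if len(Q): print(z0,s,len(Q),"y",np.percentile(Q[:,1],[2,50,98]).round(4),"z",np.percentile(Q[:,2],[2,50,98]).round(4))
c=near(W,(.5764,-.1425),.04,.184,.196);print(circ(c[:,:2]))
E
```

```text
-0.03 -1 29 y [0.007  0.0115 0.0152] z [-0.0593 -0.0505 -0.0429]
-0.03 1 44 y [-0.0059  0.0108  0.0147] z [0.0444 0.0504 0.0608]
-0.015 -1 25 y [-0.0051  0.0111  0.0134] z [-0.0585 -0.0535 -0.0428]
-0.015 1 25 y [-0.003   0.0119  0.0141] z [0.0446 0.0479 0.0607]
-0.004 -1 7 y [0.0095 0.0104 0.0116] z [-0.057  -0.0445 -0.0418]
-0.004 1 10 y [-0.0093  0.0064  0.0115] z [0.0453 0.0467 0.061 ]
[ 0.5768 -0.1454  0.0216]
```

Emit:
{"name": "move_arm", "arguments": {"commands": [[[2,0,0.2,0],[2,0,0,0],[2,0,0,0],[1.3,0,0,0],[0.6,0,0,0],[0,0,0,0]]]}}

```text
clock: 3.7
tool_pos: [0.5758, -0.1448, 0.1515]
orientation: [-40.3, 90.0, -157.2]
force: [0.5, -0.2, 0.5]
opening: 0.0869
```

Emit:
{"name": "move_arm", "arguments": {"commands": [[[0,0,0,0],[0,0,0,0],[0,0,0,0],[0,0,0,0],[0,0,0,0],[0,0,0,0]]], "jaw": 3}}

```text
clock: 4.3
tool_pos: [0.5765, -0.1445, 0.1522]
orientation: [125.5, 89.9, 8.6]
force: [0.4, 0.7, 0.5]
opening: 0.0463
```

```bash
python3 - <<'E'
from h import *
go([.522,-.386,.25]); print(get_obs()["force"])
E
```

```text
tcp [ 0.5765 -0.1445  0.1522] yaw z-axis [-0.452 -0.892 -0.001] x [ 0.002  0.    -1.   ] shift cm [-9.8   6.06 24.  ] clock 4.3 open 0.0462889977822595
[0.43235697 0.65423892 0.48679882]
```

Emit:
{"name": "move_arm", "arguments": {"commands": [[[0,0,0,0],[0,0,0,0],[0,0,0,0],[0,0,0,0]]]}}

```text
clock: 4.7
tool_pos: [0.5763, -0.1446, 0.1521]
orientation: [121.2, 89.9, 4.4]
force: [1.1, 2.7, 6.0]
opening: 0.0462
```

Emit:
{"name": "move_arm", "arguments": {"commands": [[[-0.5,0,0,0],[-1,0,0,0],[-2,0,0,0],[-2,0,0,0],[-1,0,0,0],[0,0,0,0],[0,0,0,0]]]}}

```text
clock: 5.4
tool_pos: [0.575, -0.1448, 0.2158]
orientation: [-79.6, 89.9, 163.6]
force: [-0.7, 0.5, -2.8]
opening: 0.0413
```

```bash
python3 - <<'E'
from h import *
go([.522,-.386,.25]); print(get_obs()["force"])
for n in("scene","top"):
    p,d=snapshot(n);W=cloud(n,d)
    # mat by colour: brownish
    h=cv2.cvtColor(p,cv2.COLOR_RGB2HSV);m=((h[...,0]<20)&(h[...,1]>90)&(np.hypot(W[...,0]-.52,W[...,1]+.385)<.09)&(W[...,2]<.03)).astype(np.uint8)
    c=max(cv2.findContours(m,0,1)[0],key=cv2.contourArea);q=np.array([ray(n,*t,.008) for t in c[:,0].astype(float)]);print(n,len(q),circ(q),q.mean(0))
    P=near(W,(.577,-.137),.09,.068,.076);print("plate",circ(P[:,:2]),P.mean(0))
    a=p[140:330,100:400] if n=="scene" else p[130:300,300:600];cv2.imwrite(f"pics/b{n}.png",cv2.resize(a[:,:,::-1],None,fx=2,fy=2))
E
```

```text
tcp [ 0.575  -0.1448  0.2158] yaw z-axis [-0.452 -0.892  0.   ] x [-0.001  0.    -1.   ] shift cm [-3.43  6.17 23.92] clock 5.4 open 0.04134222244005821
[-0.68491136  0.46955477 -2.8298968 ]
scene 107 [ 0.5234 -0.3884  0.0589] [ 0.52407623 -0.38912417]
plate [ 0.5782 -0.1394  0.0631] [ 0.58661787 -0.13959491  0.07125978]
top 111 [ 0.5211 -0.3833  0.0583] [ 0.52077693 -0.38380788]
plate [ 0.5423 -0.1307  0.0521] [ 0.53461935 -0.13338025  0.07168663]
```

View pics/bscene.png

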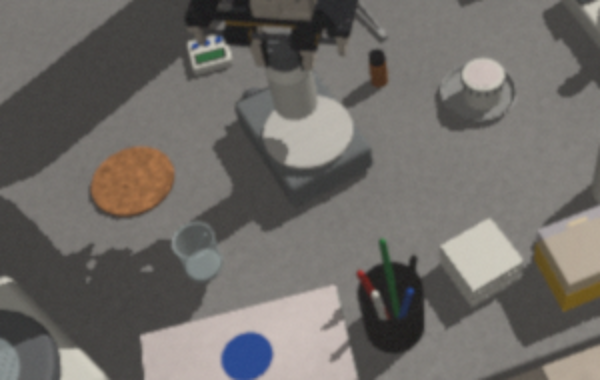

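Emit:
{"name": "move_arm", "arguments": {"commands": [[[0,0.4,1.5,0],[0,0.8,3,0],[0,1,4,0],[0,1,4,0],[0,1,4,0],[0,1,4,0],[0,0.7,2.5,0],[0,0.3,1,0]]]}}

```text
clock: 6.3
tool_pos: [0.5209, -0.3896, 0.2153]
orientation: [-74.9, 89.9, 168.1]
force: [-0.2, 0.1, -2.4]
opening: 0.0416
```

Emit:
{"name": "move_arm", "arguments": {"commands": [[[2,0,0,0],[3,0,0,0],[3,0,0,0],[2,0,0,0],[1,0,0,0],[0.5,0,0,0],[0,0,0,0],[0,0,0,0]]]}}

```text
clock: 7.1
tool_pos: [0.5233, -0.3872, 0.1027]
orientation: [86.4, 89.9, -30.5]
force: [-0.6, -0.2, -2.1]
opening: 0.0414
```

```bash
python3 - <<'E'
from h import *
go([.522,-.387,.088]); print(get_obs()["force"])
W=cloud("scene",snapshot("scene")[1])
P=near(W,(.522,-.387),.033,.03,.08)
for z in np.arange(.01,.1,.01):
    P=near(W,(.522,-.387),.05,z,z+.01);print(z.round(2),len(P),circ(P[:,:2]))
E
```

```text
tcp [ 0.5233 -0.3872  0.1027] yaw z-axis [-0.451 -0.892  0.   ] x [ 0.001 -0.001 -1.   ] shift cm [ 1.47 -0.13  0.04] clock 7.1 open 0.04140602825762231
[-0.55371953 -0.1952205  -2.05414859]
0.01 50 [ 0.5224 -0.3869  0.0489]
0.02 41 [ 0.5311 -0.3881  0.0273]
0.03 50 [ 0.5316 -0.3867  0.0272]
0.04 47 [ 0.5263 -0.3887  0.0293]
0.05 54 [ 0.5269 -0.3884  0.0288]
0.06 50 [ 0.5294 -0.387   0.0281]
0.07 54 [ 0.5334 -0.3874  0.0278]
0.08 52 [ 0.5299 -0.3875  0.0281]
0.09 81 [ 0.5316 -0.3914  0.0269]
```

Upright. Lower the last 15 mm slowly.

Emit:
{"name": "move_arm", "arguments": {"commands": [[[0.5,0,0,0],[0.4,0,0,0],[0.2,0,0,0],[0.2,0,0,0],[0.1,0,0,0],[0,0,0,0],[0,0,0,0]]]}}

```text
clock: 7.85
tool_pos: [0.5234, -0.3873, 0.0914]
orientation: [77.4, 89.8, -39.4]
force: [-6.4, 7.8, 21.4]
opening: 0.0415
```

Emit:
{"name": "move_arm", "arguments": {"commands": [[[-0.2,0,0,0],[0,0,0,0],[0,0,0,0]]]}}

```text
clock: 8.15
tool_pos: [0.5233, -0.3873, 0.0915]
orientation: [80.1, 89.9, -36.7]
force: [-1.9, 2.5, 11.8]
opening: 0.0418
```

Emit:
{"name": "move_arm", "arguments": {"commands": [[[0,0,0,0],[0,0,0,0],[0,0,0,0],[0,0,0,0],[0,0,0,0],[0,0,0,0],[0,0,0,0]]], "jaw": 8.7}}

```text
clock: 8.85
tool_pos: [0.5226, -0.3869, 0.0894]
orientation: [-77.2, 90.0, 166.0]
force: [0.7, 0.2, -0.1]
opening: 0.0863
```

Emit:
{"name": "move_arm", "arguments": {"commands": [[[-2,0,0,0],[-4,0,0,0],[-5,0,0,0],[-5,0,0,0],[-4,0,0,0],[-1,0,0,0]]]}}

```text
clock: 9.45
tool_pos: [0.5241, -0.3881, 0.3058]
orientation: [86.8, 89.5, -30.1]
force: [0.8, 0.4, -0.1]
opening: 0.0873
```

```bash
python3 - <<'E'
from h import *
go([.532,.410,.30]); print(get_obs()["joint_pos"].round(1))
for n in("scene","top"):
    p,d=snapshot(n);W=cloud(n,d)
    P=near(W,(.577,-.137),.085,.068,.076);print(n,"plate",circ(P[:,:2]),P.mean(0))
    P=near(W,(.522,-.387),.05,.118,.132);
    if len(P):print("cap",circ(P[:,:2]),np.median(P[:,2]))
    cv2.imwrite(f"pics/d{n}.png",p[:,:,::-1])
E
```

```text
tcp [ 0.5241 -0.3881  0.3058] yaw z-axis [-0.452 -0.892  0.   ] x [ 0.008 -0.004 -1.   ] shift cm [  0.24 -35.33 -71.57] clock 9.45 open 0.0873187990716976
[-19.4  16.    4.3   0.1 -77.9  82.5]
scene plate [ 0.5772 -0.1409  0.064 ] [ 0.57967142 -0.13988912  0.07133421]
cap [ 0.5235 -0.3867  0.0231] 0.12474342298334923
top plate [ 0.5749 -0.1335  0.062 ] [ 0.57417532 -0.1338187   0.07188504]
```

View pics/dscene.png

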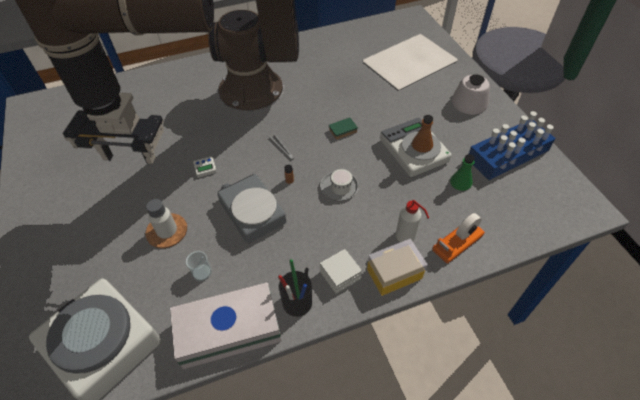

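Bottle stands on the mat at scene (165,225). On to the flask.

Emit:
{"name": "move_arm", "arguments": {"commands": [[[0,-1,-2,0],[0,-1.6,-3.2,0],[0,-2.1,-4.25,0],[0,-2.1,-4.25,0],[0,-2.1,-4.25,0],[0,-2.1,-4.25,0],[0,-2.1,-4.25,0],[0,-2.1,-4.25,0]]]}}

```text
clock: 10.35
tool_pos: [0.5245, -0.0425, 0.2976]
orientation: [-58.0, 89.8, -174.8]
force: [1.2, 0.1, 0.3]
opening: 0.0872
```

Emit:
{"name": "move_arm", "arguments": {"commands": [[[0,-2.1,-4.25,0],[0,-2.1,-4.25,0],[0,-2.1,-4.25,0],[0,-2.1,-4.25,0],[0,-2.1,-4.25,0],[0,-2.1,-4.25,0],[0,-2.1,-4.25,0],[0,-1.9,-3.9,0]]]}}

```text
clock: 11.15
tool_pos: [0.5286, 0.3327, 0.2972]
orientation: [-23.7, 89.8, -140.5]
force: [0.5, -0.9, -0.1]
opening: 0.0868
```

Emit:
{"name": "move_arm", "arguments": {"commands": [[[0,-1,-2,0],[0,-0.4,-0.7,0],[0,0,0,0],[0,0,0,0],[0,0,0,0]]]}}

```text
clock: 11.65
tool_pos: [0.5295, 0.3599, 0.2998]
orientation: [151.3, 90.0, 34.4]
force: [-0.5, -1.4, 0.9]
opening: 0.0869
```

```bash
python3 - <<'E'
from h import *
go([.532,.4095,.21]); print(get_obs()["joint_pos"].round(1))
E
```

```text
tcp [0.5295 0.3599 0.2998] yaw z-axis [-0.453 -0.892 -0.   ] x [ 0.  0. -1.] shift cm [ 8.98 -2.03 -4.53] clock 11.65 open 0.08686107519227292
[ 51.6  15.3   2.6   0.  -77.4  11.4]
```

Emit:
{"name": "move_arm", "arguments": {"commands": [[[0,-0.7,-1.5,0],[0,-1.3,-3,0],[3,0,0,0],[4,0,0,0],[2,0,0,0],[0,0,0,0],[0,0,0,0]]]}}

```text
clock: 12.35
tool_pos: [0.5325, 0.4105, 0.2106]
orientation: [128.6, 89.9, 11.7]
force: [0.6, -0.1, 1.1]
opening: 0.0867
```

```bash
python3 - <<'E'
from h import *
o,R=tool();g,d=snapshot("scene");W=cloud("scene",d)
P=(W-o["tool_pos"])@R
m=(P[...,0]>-.03)&(P[...,0]<.004)&(abs(P[...,1])<.05)&(abs(P[...,2])<.1)
for s in(-1,1):
    Q=P[m&(P[...,2]*s>0)]; print(s,len(Q),"y",np.percentile(Q[:,1],[2,50,95]).round(4),"z",np.percentile(Q[:,2],[2,50,98]).round(4))
c=near(W,(.532,.4095),.04,.166,.178);k=circ(c[:,:2]);print(k,(np.r_[k[:2],.172]-o["tool_pos"])@R); go([.532,.4095,.123])
E
```

```text
-1 64 y [-0.0047  0.0118  0.0161] z [-0.0573 -0.0477 -0.0416]
1 44 y [0.006  0.0124 0.0154] z [0.0461 0.0534 0.0612]
[0.5321 0.407  0.0169] [0.03856457 0.0012159  0.00333255]
tcp [0.5328 0.4109 0.2115] yaw z-axis [-0.452 -0.892 -0.002] x [ 0.002  0.001 -1.   ] shift cm [ 8.85 -0.02  0.18] clock 12.4 open 0.08693830076564396
```

Emit:
{"name": "move_arm", "arguments": {"commands": [[[2,-0.1,0.1,0],[2.5,0,0,0],[2,0,0,0],[1.5,0,0,0],[0.8,0,0,0],[0,0,0,0],[0,0,0,0]]]}}

```text
clock: 13.1
tool_pos: [0.5311, 0.4105, 0.1227]
orientation: [155.5, 89.9, 38.6]
force: [-0.3, 0.1, -0.0]
opening: 0.0871
```

Emit:
{"name": "move_arm", "arguments": {"commands": [[[0,0,0,0],[0,0,0,0],[0,0,0,0],[0,0,0,0],[0,0,0,0],[0,0,0,0],[0,0,0,0],[0,0,0,0]]], "jaw": 1.5}}

```text
clock: 13.9
tool_pos: [0.5305, 0.4101, 0.1215]
orientation: [-179.9, 90.0, 63.2]
force: [0.3, 0.2, -2.1]
opening: 0.0293
```

Emit:
{"name": "move_arm", "arguments": {"commands": [[[0,0,0,0],[0,0,0,0],[0,0,0,0],[0,0,0,0]]]}}

```text
clock: 14.3
tool_pos: [0.5304, 0.4099, 0.1213]
orientation: [-21.5, 90.0, -138.3]
force: [-0.7, 0.4, -1.7]
opening: 0.0296
```

Emit:
{"name": "move_arm", "arguments": {"commands": [[[-0.5,0,0,0],[-1,0,0,0],[-2,0,0,0],[-3,0,0,0],[-3,0,0,0],[-1,0,0,0],[0,0,0,0],[0,0,0,0]]]}}

```text
clock: 15.1
tool_pos: [0.53, 0.4097, 0.2257]
orientation: [-45.3, 89.9, -162.2]
force: [0.4, 0.1, -2.1]
opening: 0.029
```

```bash
python3 - <<'E'
from h import *
go([.576,-.1385,.23]);o,R=tool();print(o["force"])
for n in("scene","top"):
    p,d=snapshot(n);W=cloud(n,d)
    P=near(W,(.52,.409),.085,.056,.064);print(n,"pan",circ(P[:,:2]),P.mean(0))
    cv2.imwrite(f"pics/e{n}.png",cv2.resize(p[80:230,330:530,::-1],None,fx=3,fy=3))
    if n=="scene":
      for z in np.arange(.13,.23,.01):
        Q=near(W,o["tool_pos"][:2],.045,z,z+.01)
        if len(Q):print(z.round(2),len(Q),circ(Q[:,:2]))
E
```

```text
tcp [0.53   0.4097 0.2257] yaw z-axis [-0.452 -0.892  0.001] x [-0.001 -0.    -1.   ] shift cm [-0.42 28.89 46.82] clock 15.1 open 0.029016051921856766
[ 0.39839002  0.06226846 -2.11461944]
scene pan [0.5167 0.4138 0.0794] [0.53032848 0.40601848 0.05910203]
0.16 34 [0.5434 0.396  0.0279]
0.17 85 [0.5344 0.405  0.0328]
0.18 77 [0.5362 0.4038 0.0301]
0.19 72 [0.5355 0.4033 0.0267]
0.2 63 [0.5379 0.4028 0.0241]
0.21 49 [0.5335 0.4044 0.0206]
0.22 54 [0.5422 0.4078 0.0234]
top pan [0.5112 0.4071 0.0778] [0.52878411 0.39140699 0.0597766 ]
```

View pics/escene.png

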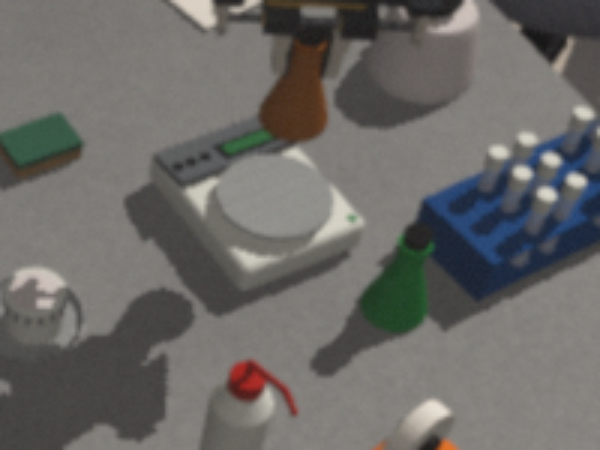

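Emit:
{"name": "move_arm", "arguments": {"commands": [[[0,1,1.6,0],[0,1.8,3,0],[0,2.4,3.9,0],[0,2.4,3.9,0],[0,2.4,3.9,0],[0,2.4,3.9,0],[0,2.4,3.9,0],[0,2.4,3.9,0]]]}}

```text
clock: 16.0
tool_pos: [0.5566, 0.08, 0.2258]
orientation: [-36.6, 89.9, -153.5]
force: [1.0, -0.5, -2.4]
opening: 0.0293
```

Emit:
{"name": "move_arm", "arguments": {"commands": [[[0,2.4,3.9,0],[0,2.4,3.9,0],[0,2.4,3.9,0],[0,1.9,3.1,0],[0,1.3,2.1,0],[0,0.7,1.2,0],[0,0,0,0],[0,0,0,0]]]}}

```text
clock: 16.8
tool_pos: [0.5742, -0.1291, 0.2259]
orientation: [-72.1, 89.9, 171.0]
force: [-0.1, -0.5, -2.0]
opening: 0.0294
```

```bash
python3 - <<'E'
from h import *
go([.5745,-.138,.17]);o,R=tool();print(o["force"])
p,d=snapshot("scene");W=cloud("scene",d)
for z in np.arange(.16,.22,.01):
        Q=near(W,o["tool_pos"][:2],.045,z,z+.01)
        if len(Q):print(z.round(2),len(Q),circ(Q[:,:2]))
E
```

```text
tcp [ 0.5742 -0.1291  0.2259] yaw z-axis [-0.452 -0.892  0.   ] x [-0.001  0.    -1.   ] shift cm [5.59 0.43 0.78] clock 16.8 open 0.029419743470175418
[-0.09129952 -0.52808177 -1.9705134 ]
0.16 33 [ 0.5793 -0.1296  0.0328]
0.17 88 [ 0.5803 -0.1315  0.0325]
0.18 93 [ 0.5791 -0.1319  0.0301]
0.19 86 [ 0.5784 -0.131   0.0267]
0.2 75 [ 0.5799 -0.1327  0.0238]
0.21 56 [ 0.5809 -0.1329  0.0194]
```

Emit:
{"name": "move_arm", "arguments": {"commands": [[[0,0.1,0.5,0],[1,0.1,0.35,0],[2.5,0,0,0],[2.5,0,0,0],[1.5,0,0,0],[0.6,0,0,0],[0,0,0,0],[0,0,0,0]]]}}

```text
clock: 17.65
tool_pos: [0.5732, -0.1375, 0.1462]
orientation: [102.5, 89.9, -14.4]
force: [-0.6, -1.5, -1.1]
opening: 0.0292
```

```bash
python3 - <<'E'
from h import *
go([.5745,-.138,.1333]);o,R=tool()
p,d=snapshot("scene");W=cloud("scene",d)
for z in np.arange(.08,.13,.01):
        Q=near(W,o["tool_pos"][:2],.045,z,z+.01)
        if len(Q):print(z.round(2),len(Q),circ(Q[:,:2]))
E
```

```text
tcp [ 0.5732 -0.1375  0.1462] yaw z-axis [-0.451 -0.892 -0.   ] x [ 0.001 -0.    -1.   ] shift cm [ 1.29  0.14 -0.02] clock 17.65 open 0.029157254352863125
0.08 22 [ 0.5858 -0.1425  0.0302]
0.09 85 [ 0.5781 -0.14    0.0333]
0.1 85 [ 0.5769 -0.1404  0.0307]
0.11 71 [ 0.578  -0.1413  0.027 ]
0.12 64 [ 0.5794 -0.1403  0.0235]
```

Centred; lower 13 mm slowly.

Emit:
{"name": "move_arm", "arguments": {"commands": [[[0.4,0,0,0],[0.3,0,0,0],[0.2,0,0,0],[0.1,0,0,0],[0.1,0,0,0],[0,0,0,0],[0,0,0,0]]]}}

```text
clock: 18.4
tool_pos: [0.5727, -0.1376, 0.1346]
orientation: [70.2, 90.0, -46.7]
force: [0.1, 1.1, -2.3]
opening: 0.0292
```

Emit:
{"name": "move_arm", "arguments": {"commands": [[[0.1,0,0,0],[0,0,0,0],[0.1,0,0,0],[0,0,0,0],[0,0,0,0]]]}}

```text
clock: 18.9
tool_pos: [0.5728, -0.1377, 0.1331]
orientation: [94.1, 90.0, -22.8]
force: [-1.6, 1.0, 4.7]
opening: 0.0289
```

Contact made; release and rise.

Emit:
{"name": "move_arm", "arguments": {"commands": [[[0,0,0,0],[0,0,0,0],[0,0,0,0],[0,0,0,0],[0,0,0,0],[0,0,0,0],[0,0,0,0],[0,0,0,0]]], "jaw": 8.7}}

```text
clock: 19.7
tool_pos: [0.5726, -0.1376, 0.1326]
orientation: [-47.4, 90.0, -164.2]
force: [0.7, 0.3, -0.6]
opening: 0.0852
```

Emit:
{"name": "move_arm", "arguments": {"commands": [[[-2,0,0,0],[-3,0,0,0],[-4,0,0,0],[-4,0,0,0],[-2,0,0,0],[-0.5,0,0,0],[0,0,0,0]]]}}

```text
clock: 20.4
tool_pos: [0.5728, -0.1375, 0.2881]
orientation: [128.7, 89.9, 11.8]
force: [-0.3, -0.4, -0.9]
opening: 0.0869
```

```bash
python3 - <<'E'
from h import *
go([.556,.131,.20])
p,d=snapshot("scene");W=cloud("scene",d)
for xy,z in(((.576,-.14),.09),((.576,-.14),.18)):
    Q=near(W,xy,.05,z-.005,z+.01); print("flask",z,len(Q),circ(Q[:,:2]))
Q=near(W,(.556,.131),.05,.049,.06);print("jar",circ(Q[:,:2]))
E
```

```text
tcp [ 0.5728 -0.1375  0.2881] yaw z-axis [-0.452 -0.892 -0.001] x [ 0.001  0.    -1.   ] shift cm [  8.82 -13.64 -23.19] clock 20.4 open 0.0868538535476853
flask 0.09 119 [ 0.5776 -0.1405  0.0308]
flask 0.18 89 [ 0.5739 -0.1392  0.0152]
jar [0.5582 0.1285 0.0328]
```

Emit:
{"name": "move_arm", "arguments": {"commands": [[[0,-1,-1.7,0],[0,-1.8,-3.1,0],[0,-2.4,-4.1,0],[0,-2.4,-4.1,0],[0,-2.4,-4.1,0],[0,-1.8,-3,0],[0,-1.2,-2,0],[0,-0.6,-1,0]]]}}

```text
clock: 21.25
tool_pos: [0.5548, 0.1317, 0.2856]
orientation: [-39.5, 89.8, -156.2]
force: [-0.2, -0.5, 0.2]
opening: 0.087
```

Emit:
{"name": "move_arm", "arguments": {"commands": [[[4,0,0,0],[5,0,0,0],[5,0,0,0],[3,0,0,0],[1,0,0,0],[0,0,0,0],[0,0,0,0]]]}}

```text
clock: 21.95
tool_pos: [0.5567, 0.1301, 0.1088]
orientation: [129.1, 89.9, 12.2]
force: [-0.0, 0.2, 1.0]
opening: 0.0875
```

```bash
python3 - <<'E'
from h import *
go([.556,.130,.027])
o,R=tool();g,d=snapshot("scene");W=cloud("scene",d)
P=(W-o["tool_pos"])@R
m=(P[...,0]>-.03)&(P[...,0]<.004)&(abs(P[...,1])<.05)&(abs(P[...,2])<.1)
for s in(-1,1):
    Q=P[m&(P[...,2]*s>0)]; print(s,len(Q),"y",np.percentile(Q[:,1],[2,50,95]).round(4),"z",np.percentile(Q[:,2],[2,50,98]).round(4))
c=near(W,(.556,.13),.05,.049,.06);k=circ(c[:,:2]);print(k,(np.r_[k[:2],.054]-o["tool_pos"])@R)
E
```

```text
tcp [0.5567 0.1301 0.1088] yaw z-axis [-0.452 -0.892 -0.001] x [ 0.002  0.    -1.   ] shift cm [ 8.18 -0.07  0.05] clock 21.95 open 0.08748823086106906
-1 40 y [0.0087 0.0122 0.0155] z [-0.0574 -0.0494 -0.0421]
1 43 y [0.0046 0.0127 0.0152] z [0.0451 0.0509 0.061 ]
[0.5574 0.1285 0.0329] [0.05482492 0.00127822 0.00114927]
```

Emit:
{"name": "move_arm", "arguments": {"commands": [[[2,0,0,0],[2,0,0,0],[2,0,0,0],[1.3,0,0,0],[0.8,0,0,0],[0,0,0,0],[0,0,0,0]]]}}

```text
clock: 22.7
tool_pos: [0.5563, 0.1302, 0.0274]
orientation: [137.8, 89.9, 20.9]
force: [-0.1, -0.5, 0.1]
opening: 0.0871
```

Emit:
{"name": "move_arm", "arguments": {"commands": [[[0,0,0,0],[0,0,0,0],[0,0,0,0],[0,0,0,0],[0,0,0,0],[0,0,0,0],[0,0,0,0],[0,0,0,0]]], "jaw": 5}}

```text
clock: 23.5
tool_pos: [0.556, 0.1302, 0.027]
orientation: [140.8, 90.0, 23.9]
force: [-1.9, 1.2, 5.5]
opening: 0.0628
```

Emit:
{"name": "move_arm", "arguments": {"commands": [[[-0.5,0,0,0],[-1,0,0,0],[-2,0,0,0],[-3,0,0,0],[-4,0,0,0],[-3,0,0,0],[-1.5,0,0,0],[0,0,0,0]]]}}

```text
clock: 24.3
tool_pos: [0.5568, 0.1304, 0.1797]
orientation: [144.3, 89.7, 27.4]
force: [0.4, 0.5, -1.5]
opening: 0.0622
```

```bash
python3 - <<'E'
from h import *
go([.522,.409,.25]);o,R=tool();print(o["force"])
for n in("scene","top"):
    p,d=snapshot(n);W=cloud(n,d)
    P=near(W,(.52,.407),.07,.056,.064);q=P[:,:2];print(n,"pan",circ(q),"ext mid",(np.percentile(q,1,0)+np.percentile(q,99,0))/2)
    P=near(W,(.552,.13),.065,.008,.015);q=P[:,:2]
    print(n,"dish",circ(q),"ext",(np.percentile(q,1,0)+np.percentile(q,99,0))/2)
    cv2.imwrite(f"pics/f{n}.png",cv2.resize(p[80:230,300:500,::-1],None,fx=3,fy=3))
    if n=="scene":
      for z in np.arange(.13,.2,.01):
        Q=near(W,o["tool_pos"][:2],.045,z,z+.01)
        if len(Q):print(z.round(2),len(Q),circ(Q[:,:2]))
E
```

```text
tcp [0.5568 0.1304 0.1797] yaw z-axis [-0.452 -0.892 -0.004] x [ 0.004  0.002 -1.   ] shift cm [ -6.98 -15.67 -23.31] clock 24.3 open 0.062190053221849485
[ 0.42544488  0.45432763 -1.52748607]
scene pan [0.5229 0.41   0.0687] ext mid [0.52917766 0.40608919]
scene dish [0.5509 0.1254 0.0587] ext [0.55120209 0.12637501]
0.15 14 [0.5656 0.1252 0.0275]
0.16 49 [0.5644 0.1256 0.0275]
0.17 57 [0.5623 0.1278 0.0291]
0.18 67 [0.5679 0.1252 0.0421]
0.19 76 [0.5668 0.1255 0.0418]
0.2 311 [0.5673 0.125  0.0416]
top pan [0.5415 0.4207 0.0569] ext mid [0.5502727  0.42385413]
top dish [0.549  0.1304 0.0584] ext [0.54544093 0.13771553]
```

View pics/fscene.png

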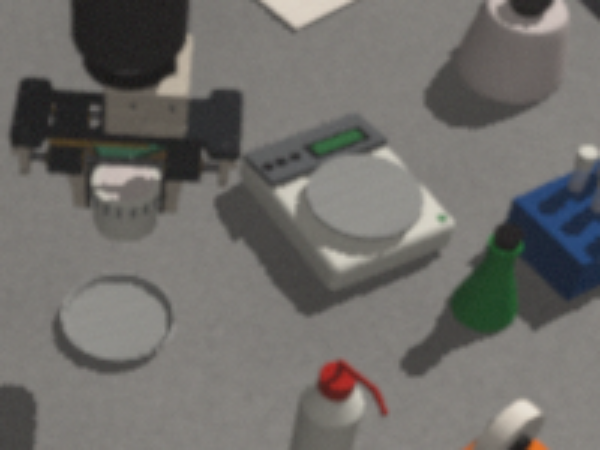

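```bash
python3 - <<'E'
from h import *
p,d=snapshot("scene");W=cloud("scene",d)
for n,W in(("scene",W),):
  for lo in(.052,.055):
    m=((W[...,2]>lo)&(W[...,2]<.066)&(np.hypot(W[...,0]-.525,W[...,1]-.405)<.075)).astype(np.uint8)
    m=cv2.morphologyEx(m,cv2.MORPH_OPEN,cv2.getStructuringElement(2,(9,9)))
    c=max(cv2.findContours(m,0,1)[0],key=cv2.contourArea)
    q=np.array([ray(n,*t,.06) for t in c[:,0].astype(float)]);print(lo,circ(q),cv2.fitEllipse(q.astype(np.float32)),cv2.fitEllipse(c))
E
```

```text
0.052 [0.5333 0.4057 0.0607] ((0.5325857996940613, 0.4036005735397339), (0.10307289659976959, 0.12138127535581589), 5.418588161468506) ((420.2869567871094, 145.6217041015625), (25.138065338134766, 38.08656311035156), 88.24756622314453)
0.055 [0.5176 0.3937 0.0456] ((0.5117703080177307, 0.39084893465042114), (0.05495288223028183, 0.08260958641767502), 23.9526424407959) ((413.3725280761719, 142.0157012939453), (14.931071281433105, 22.778564453125), 67.44082641601562)
```

```bash
python3 - <<'E'
from h import *
p,d=snapshot("scene")
g=cv2.cvtColor(p,cv2.COLOR_RGB2GRAY);print(g[145,392:450:2],g[120:170:2,420])
print(ray("scene",420.7,144.7,.06))
e=cv2.Canny(cv2.GaussianBlur(g,(3,3),0),20,50)
v,u=np.nonzero(e);q=np.array([ray("scene",a,b,.06) for a,b in zip(u.astype(float),v.astype(float))])
# vote circle of known radius 60 mm
best=max(((np.sum(abs(np.hypot(*(q-[x,y]).T)-.06)<.0015),x,y) for x in np.arange(.50,.55,.001) for y in np.arange(.385,.43,.001)));print(best)
t=np.load("pics/top0.npz")["p"];e=cv2.Canny(cv2.cvtColor(t,cv2.COLOR_RGB2GRAY),20,60)
v,u=np.nonzero(e);q=np.array([ray("top",a,b,.06) for a,b in zip(u.astype(float),v.astype(float))])
best=max(((np.sum(abs(np.hypot(*(q-[x,y]).T)-.06)<.0015),x,y) for x in np.arange(.50,.55,.001) for y in np.arange(.385,.43,.001)));print(best)
E
```

```text
[147 193 201 183 113 126 143 143 142 143 141 142 143 145 144 143 142 144
 144 144 144 143 143 142 158 205 157 126 128] [ 97  80  62  66  89  79 139 141 143 143 142 143 146 142 143 145 144 145
 147 128 104 110 123 171 117]
[0.53067549 0.40606814]Traceback (most recent call last):
  File "<stdin>", line 6, in <module>
  File "h.py", line 9, in ray
    c=calibration(n);K=c["mtx"]
ValueError: time passes only in moves, steps and waits
```

```bash
sed -i 's/^def cloud/import functools\ncalibration=functools.lru_cache(None)(calibration)\ndef cloud/' h.py; python3 - <<'E'
from h import *
p,d=snapshot("scene")
def f(n,p,C,lo,hi):
    g=cv2.GaussianBlur(cv2.cvtColor(p,cv2.COLOR_RGB2GRAY),(3,3),0);m=((g>=lo)&(g<=hi)).astype(np.uint8)
    m=cv2.morphologyEx(m,cv2.MORPH_OPEN,np.ones((3,3)));k,l=cv2.connectedComponents(m);m=(l==l[C[1],C[0]]).astype(np.uint8)
    c=cv2.findContours(m,0,1)[0][0];q=np.array([ray(n,*t,.06) for t in c[:,0].astype(float)]);print(n,m.sum(),circ(q),cv2.fitEllipse(q.astype(np.float32)))
f("scene",p,(420,144),132,156)
t=np.load("pics/top0.npz")["p"];print(cv2.cvtColor(t,cv2.COLOR_RGB2GRAY)[222,165:225:2])
for n,p in(("scene",p),("top",t)):
    e=cv2.Canny(cv2.cvtColor(p,cv2.COLOR_RGB2GRAY),20,60)
    v,u=np.nonzero(e);q=np.array([ray(n,a,b,.06) for a,b in zip(u.astype(float),v.astype(float))])
    print(n,max(((np.sum(abs(np.hypot(*(q-[x,y]).T)-.06)<.002),x,y) for x in np.arange(.50,.55,.001) for y in np.arange(.385,.43,.001))))
E
```

```text
scene 781 [0.529  0.4105 0.0597] ((0.5302843451499939, 0.40898397564888), (0.10819101333618164, 0.11399481445550919), 162.7477264404297)
[150 148 238 236 218 167 169 140  98  69  45  36  36  45  40  42  42  43
  62 101 104 102 102 105 129 138 137 123  90  79]
scene (np.int64(74), np.float64(0.53), np.float64(0.41000000000000003))
top (np.int64(102), np.float64(0.53), np.float64(0.41200000000000003))
```

Emit:
{"name": "move_arm", "arguments": {"commands": [[[0,-1,-1.6,0],[0,-2,-3.2,0],[0,-2.6,-4.1,0],[0,-2.6,-4.1,0],[0,-2.6,-4.1,0],[0,-2,-3.2,0],[0,-1.4,-2.2,0],[0,-0.7,-1.2,0]]]}}

```text
clock: 25.35
tool_pos: [0.5289, 0.4106, 0.1746]
orientation: [-13.0, 89.8, -129.8]
force: [-0.6, -0.7, -0.9]
opening: 0.0624
```

Emit:
{"name": "move_arm", "arguments": {"commands": [[[1,0,0,0],[2.5,0,0,0],[2.5,0,0,0],[1.3,0,0,0],[0.5,0,0,0],[0,0,0,0],[0,0,0,0]]]}}

```text
clock: 26.05
tool_pos: [0.5305, 0.4089, 0.0996]
orientation: [155.0, 89.9, 38.2]
force: [0.2, 0.5, -1.1]
opening: 0.0628
```

```bash
python3 - <<'E'
from h import *
go([.5305,.4095,.083]);o,R=tool();print(o["force"])
p,d=snapshot("scene");W=cloud("scene",d)
for z in np.arange(.07,.12,.01):
        Q=near(W,o["tool_pos"][:2],.04,z,z+.01)
        if len(Q):print(z.round(2),len(Q),circ(Q[:,:2]))
E
```

```text
tcp [0.5305 0.4089 0.0996] yaw z-axis [-0.452 -0.892 -0.001] x [ 0.001  0.001 -1.   ] shift cm [ 1.66 -0.03 -0.05] clock 26.05 open 0.06281190420150826
[ 0.17822615  0.45875227 -1.12048758]
0.07 11 [0.5369 0.3923 0.0248]
0.08 43 [0.5415 0.4003 0.0274]
0.09 58 [0.5381 0.3984 0.0317]
0.1 49 [0.5396 0.4047 0.0362]
0.11 61 [0.5376 0.4054 0.0375]
```

Emit:
{"name": "move_arm", "arguments": {"commands": [[[0.6,0,0,0],[0.4,0,0,0],[0.2,0,0,0],[0.2,0,0,0],[0.1,0,0,0],[0,0,0,0],[0,0,0,0]]]}}

```text
clock: 26.8
tool_pos: [0.5299, 0.4087, 0.0836]
orientation: [125.5, 90.0, 8.6]
force: [-0.9, -0.6, -1.8]
opening: 0.0624
```

Emit:
{"name": "move_arm", "arguments": {"commands": [[[0.1,0,0,0],[0,0,0,0],[0.1,0,0,0],[0,0,0,0],[0,0,0,0]]]}}

```text
clock: 27.3
tool_pos: [0.53, 0.4089, 0.083]
orientation: [153.9, 89.9, 37.1]
force: [-3.0, -1.4, 9.1]
opening: 0.0624
```

Emit:
{"name": "move_arm", "arguments": {"commands": [[[0,0,0,0],[0,0,0,0],[0,0,0,0],[0,0,0,0],[0,0,0,0],[0,0,0,0]]], "jaw": 8.7}}

```text
clock: 27.9
tool_pos: [0.5298, 0.4087, 0.0814]
orientation: [-7.6, 90.0, -124.5]
force: [-0.9, -0.0, 0.2]
opening: 0.087
```

Emit:
{"name": "move_arm", "arguments": {"commands": [[[-2,0,0,0],[-3,0,0,0],[-5,0,0,0],[-5,0,0,0],[-4,0,0,0],[-2,0,0,0],[0,0,0,0]]]}}

```text
clock: 28.6
tool_pos: [0.531, 0.4096, 0.2961]
orientation: [162.8, 89.6, 46.0]
force: [-0.5, 0.1, -0.2]
opening: 0.087
```

```bash
python3 - <<'E'
from h import *
go([.5235,-.387,.29])
p,d=snapshot("scene");W=cloud("scene",d)
Q=near(W,(.53,.409),.05,.103,.116);print("jar",circ(Q[:,:2]),np.median(Q[:,2]))
cv2.imwrite("pics/g.png",cv2.resize(p[80:230,330:530,::-1],None,fx=3,fy=3))
for n in("scene","top"):
    if n=="top":p,d=snapshot("top");W=cloud(n,d)
    e=cv2.Canny(cv2.cvtColor(p,cv2.COLOR_RGB2GRAY),20,60)
    v,u=np.nonzero(e);q=np.array([ray(n,a,b,.012) for a,b in zip(u.astype(float),v.astype(float))])
    print(n,max(((np.sum(abs(np.hypot(*(q-[x,y]).T)-.058)<.002),x,y) for x in np.arange(.53,.57,.001) for y in np.arange(.11,.15,.001))))
    P=near(W,(.551,.128),.065,.007,.016);print("dish depth",circ(P[:,:2]))
E
```

```text
tcp [0.531  0.4096 0.2961] yaw z-axis [-0.452 -0.892 -0.007] x [ 0.005  0.005 -1.   ] shift cm [ 0.21 35.31 71.41] clock 28.6 open 0.08704757316948414
jar [0.5306 0.4061 0.0348] 0.10878229793209082
scene (np.int64(77), np.float64(0.562), np.float64(0.114))
dish depth [0.551  0.1257 0.0582]
top (np.int64(93), np.float64(0.551), np.float64(0.12200000000000001))
dish depth [0.5505 0.1309 0.0626]
```

View pics/g.png

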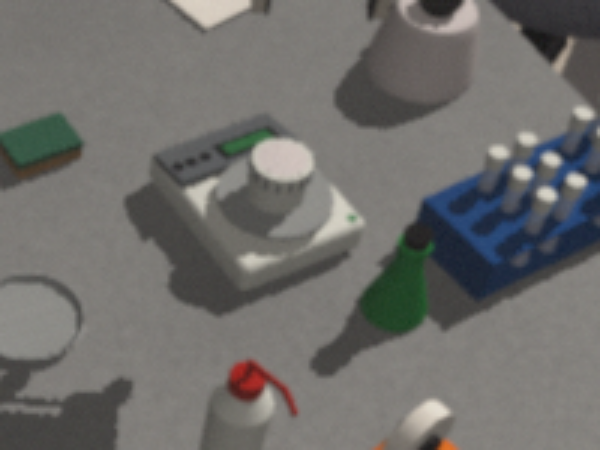

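Jar stands on the pan upright; I will check its centring in the top view once the arm is clear. Back to the bottle.

Emit:
{"name": "move_arm", "arguments": {"commands": [[[0,1,2,0],[0,1.6,3.2,0],[0,2.1,4.2,0],[0,2.1,4.2,0],[0,2.1,4.2,0],[0,2.1,4.2,0],[0,2.1,4.2,0],[0,2.1,4.2,0]]]}}

```text
clock: 29.5
tool_pos: [0.527, 0.0668, 0.2901]
orientation: [-41.9, 89.9, -158.8]
force: [1.4, 0.0, 0.3]
opening: 0.087
```

Emit:
{"name": "move_arm", "arguments": {"commands": [[[0,2.1,4.2,0],[0,2.1,4.2,0],[0,2.1,4.2,0],[0,2.1,4.2,0],[0,2.1,4.2,0],[0,2.1,4.2,0],[0,2.1,4.2,0],[0,1.9,3.8,0]]]}}

```text
clock: 30.3
tool_pos: [0.5252, -0.3043, 0.2897]
orientation: [-80.9, 89.8, 162.3]
force: [2.0, 0.6, -1.0]
opening: 0.0871
```

Emit:
{"name": "move_arm", "arguments": {"commands": [[[0,1.4,2.8,0],[0,0.6,1.2,0],[0,0,0,0],[0,0,0,0],[0,0,0,0]]]}}

```text
clock: 30.8
tool_pos: [0.526, -0.346, 0.2913]
orientation: [-103.6, 90.0, 139.6]
force: [-0.1, 0.3, 0.2]
opening: 0.0874
```

```bash
python3 - <<'E'
from h import *
go([.5234,-.387,.09])
for n in("scene","top"):
    p,d=snapshot(n);W=cloud(n,d)
    Q=near(W,(.53,.409),.05,.103,.116);print(n,"jar",circ(Q[:,:2]))
    Q=near(W,(.576,-.14),.05,.178,.192);print("flask",circ(Q[:,:2]) if len(Q) else 0)
    P=near(W,(.576,-.14),.07,.068,.076);print("plate",circ(P[:,:2]) if len(P) else 0)
    P=near(W,(.551,.128),.065,.007,.016);print("dish depth",circ(P[:,:2]))
    P=near(W,(.551,.128),.045,.0,.008);print("floor",circ(P[:,:2]),P.mean(0))
    if n=="top":
        a=p[190:290,150:350];cv2.imwrite("pics/i.png",cv2.resize(a[:,:,::-1],None,fx=4,fy=4,interpolation=cv2.INTER_CUBIC))
E
```

```text
tcp [ 0.526  -0.346   0.2913] yaw z-axis [-0.451 -0.893 -0.   ] x [-0.  0. -1.] shift cm [20.12  1.63  3.78] clock 30.8 open 0.08736263792503046
scene jar [0.5319 0.4065 0.0346]
flask [ 0.575  -0.1403  0.0156]
plate [ 0.5771 -0.1393  0.0631]
dish depth [0.5497 0.1263 0.0595]
floor [0.5511 0.128  0.0448] [0.55224205 0.12741318 0.0034065 ]
top jar [0.5277 0.4129 0.033 ]
flask [ 0.5719 -0.1348  0.0142]
plate [ 0.5746 -0.1337  0.0621]
dish depth [0.5509 0.1277 0.0625]
floor [0.5506 0.1282 0.0447] [0.55094662 0.12855138 0.00402682]
```

View pics/i.png

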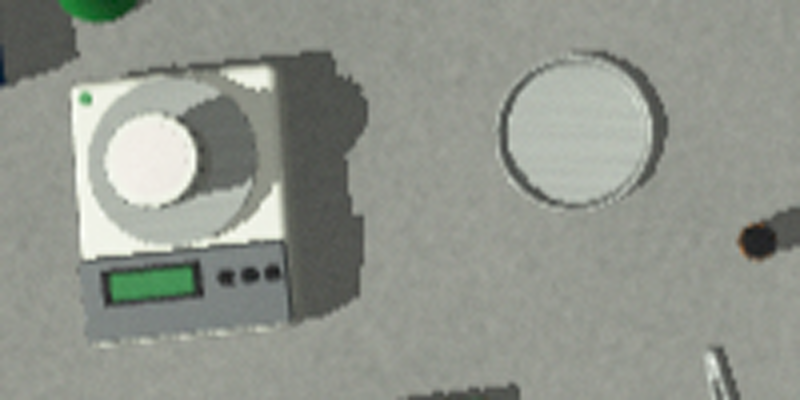

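```bash
python3 - <<'E'
from h import *
h=-.4
print("pan",ray("top",193.25+h,230.2+h,.06),"jar",ray("top",187.7+h,229.7+h,.11),"dish",ray("top",295.2+h,222.7+h,.012))
E
```

```text
pan [0.52923569 0.41127216] jar [0.52871613 0.41275259] dish [0.55073385 0.12670278]
```

Emit:
{"name": "move_arm", "arguments": {"commands": [[[0,0.6,1.4,0],[0,1,2.4,0],[4,0,0,0],[4,0,0,0],[3,0,0,0],[1,0,0,0],[0,0,0,0]]]}}

```text
clock: 31.6
tool_pos: [0.5226, -0.3881, 0.1705]
orientation: [-79.2, 89.9, 163.9]
force: [0.1, 0.4, 0.8]
opening: 0.0871
```

```bash
python3 - <<'E'
from h import *
go([.5234,-.3872,.089])
E
```

```text
tcp [ 0.5226 -0.3881  0.1705] yaw z-axis [-0.451 -0.892  0.   ] x [-0.002  0.001 -1.   ] shift cm [ 8.15  0.05 -0.13] clock 31.6 open 0.08714599707686427
```

Emit:
{"name": "move_arm", "arguments": {"commands": [[[2,0,-0.1,0],[2,0,0,0],[2,0,0,0],[1.4,0,0,0],[0.7,0,0,0],[0,0,0,0],[0,0,0,0]]]}}

```text
clock: 32.3
tool_pos: [0.5242, -0.3877, 0.0917]
orientation: [82.3, 89.9, -34.5]
force: [-0.4, -0.4, 0.4]
opening: 0.0871
```

Emit:
{"name": "move_arm", "arguments": {"commands": [[[0,0,0,0],[0,0,0,0],[0,0,0,0],[0,0,0,0],[0,0,0,0],[0,0,0,0],[0,0,0,0],[0,0,0,0]]], "jaw": 3}}

```text
clock: 33.1
tool_pos: [0.5235, -0.3873, 0.0905]
orientation: [-83.9, 90.0, 159.3]
force: [-0.2, -0.3, -0.7]
opening: 0.0424
```

Emit:
{"name": "move_arm", "arguments": {"commands": [[[0,0,0,0],[0,0,0,0],[-0.5,0,0,0],[-1,0,0,0],[-2,0,0,0],[-3,0,0,0],[-4,0,0,0],[-4,0,0,0]]]}}

```text
clock: 33.9
tool_pos: [0.523, -0.3871, 0.2375]
orientation: [-82.7, 90.0, 160.4]
force: [0.7, 0.0, -2.1]
opening: 0.0415
```

Emit:
{"name": "move_arm", "arguments": {"commands": [[[-4,0,0,0],[-3,0,0,0],[-2,0,0,0],[-1,0,0,0],[0,0,0,0],[0,0,0,0]]]}}

```text
clock: 34.5
tool_pos: [0.5231, -0.3869, 0.3344]
orientation: [-106.0, 89.9, 137.1]
force: [-1.0, -0.1, -2.4]
opening: 0.0415
```

```bash
python3 - <<'E'
from h import *
go([.551,.128,.29]);o,R=tool();print(o["force"])
p,d=snapshot("scene");W=cloud("scene",d)
for z in np.arange(.2,.3,.01):
        Q=near(W,o["tool_pos"][:2],.04,z,z+.01)
        if len(Q):print(z.round(2),len(Q),circ(Q[:,:2]))
E
```

```text
tcp [ 0.5231 -0.3869  0.3344] yaw z-axis [-0.452 -0.892 -0.   ] x [-0.001  0.001 -1.   ] shift cm [  4.49 -20.77 -47.2 ] clock 34.5 open 0.041534276613488234
[-0.98348064 -0.12601799 -2.40180591]
0.24 2 [ 0.5406 -0.3702  0.0054]
0.25 64 [ 0.5294 -0.3868  0.0281]
0.26 75 [ 0.5269 -0.3882  0.0294]
0.27 77 [ 0.527  -0.3867  0.0293]
0.28 82 [ 0.5262 -0.3873  0.0288]
0.29 82 [ 0.5277 -0.3869  0.0285]
```

Emit:
{"name": "move_arm", "arguments": {"commands": [[[0,-0.8,-1.8,0],[0,-1.4,-3.2,0],[0,-1.9,-4.3,0],[0,-1.9,-4.3,0],[0,-1.9,-4.3,0],[0,-1.9,-4.3,0],[0,-1.9,-4.3,0],[0,-1.9,-4.3,0]]]}}

```text
clock: 35.35
tool_pos: [0.5405, -0.0493, 0.3343]
orientation: [-55.0, 89.9, -171.9]
force: [1.8, -0.7, -2.7]
opening: 0.0418
```

Emit:
{"name": "move_arm", "arguments": {"commands": [[[0,-1.9,-4.3,0],[0,-1.9,-4.3,0],[0,-1.6,-3.5,0],[0,-1.1,-2.5,0],[0,-0.6,-1.5,0],[0,0,0,0],[0,0,0,0]]]}}

```text
clock: 36.05
tool_pos: [0.5505, 0.1243, 0.3347]
orientation: [-28.6, 89.9, -145.5]
force: [0.2, -0.7, -2.3]
opening: 0.0417
```

```bash
python3 - <<'E'
from h import *
go([.550,.128,.12]);o,R=tool();print(o["force"])
E
```

```text
tcp [0.5505 0.1243 0.3347] yaw z-axis [-0.451 -0.892  0.002] x [-0.001 -0.001 -1.   ] shift cm [21.47 -0.19 -0.34] clock 36.05 open 0.04166102197758932
[ 0.24955914 -0.730539   -2.31524019]
```

Emit:
{"name": "move_arm", "arguments": {"commands": [[[1.5,-0.2,-0.3,0],[3,0,0,0],[4,0,0,0],[4,0,0,0],[4,0,0,0],[3,0,0,0],[2,0,0,0],[0.5,0,0,0]]]}}

```text
clock: 36.85
tool_pos: [0.5488, 0.126, 0.113]
orientation: [-34.2, 89.7, -151.2]
force: [-0.2, 0.2, -2.8]
opening: 0.0417
```

Emit:
{"name": "move_arm", "arguments": {"commands": [[[0,0,0,0],[0,0,0,0],[0,0,0,0]]]}}

```text
clock: 37.15
tool_pos: [0.5512, 0.1284, 0.1171]
orientation: [143.5, 89.9, 26.7]
force: [-0.2, -0.3, -2.0]
opening: 0.042
```

```bash
python3 - <<'E'
from h import *
go([.550,.128,.0865]);o,R=tool();print(o["force"])
p,d=snapshot("scene");W=cloud("scene",d)
for z in np.arange(.02,.1,.01):
        Q=near(W,o["tool_pos"][:2],.04,z,z+.01)
        if len(Q):print(z.round(2),len(Q),circ(Q[:,:2]))
E
```

```text
tcp [0.5512 0.1284 0.1171] yaw z-axis [-0.452 -0.892 -0.002] x [ 0.002  0.001 -1.   ] shift cm [ 3.06 -0.09  0.09] clock 37.15 open 0.04199260805751093
[-0.23057689 -0.34193567 -1.9958363 ]
0.03 24 [0.5622 0.121  0.0255]
0.04 42 [0.5624 0.1224 0.0267]
0.05 39 [0.5627 0.1221 0.0264]
0.06 49 [0.5573 0.1258 0.0294]
0.07 39 [0.5569 0.1257 0.0281]
0.08 48 [0.5577 0.1252 0.0281]
0.09 43 [0.5595 0.1244 0.0277]
```

Emit:
{"name": "move_arm", "arguments": {"commands": [[[0.6,-0.3,0.1,0],[0.8,0,0,0],[0.6,0,0,0],[0.4,0,0,0],[0.3,0,0,0],[0.2,0,0,0],[0,0,0,0],[0,0,0,0]]]}}

```text
clock: 38.0
tool_pos: [0.5475, 0.1285, 0.0872]
orientation: [89.0, 90.0, -27.8]
force: [-0.9, -2.8, 5.0]
opening: 0.0419
```

Emit:
{"name": "move_arm", "arguments": {"commands": [[[0,0,0,0],[0,0,0,0],[0,0,0,0],[0,0,0,0],[0,0,0,0],[0,0,0,0],[0,0,0,0]]], "jaw": 8.7}}

```text
clock: 38.7
tool_pos: [0.5471, 0.1286, 0.0865]
orientation: [-29.3, 90.0, -146.1]
force: [-0.7, -0.5, 0.3]
opening: 0.0863
```

Emit:
{"name": "move_arm", "arguments": {"commands": [[[-2,0,0,0],[-3,0,0,0],[-5,0,0,0],[-5,0,0,0],[-5,0,0,0],[-4,0,0,0],[-1,0,0,0],[0,0,0,0]]]}}

```text
clock: 39.5
tool_pos: [0.5477, 0.129, 0.3385]
orientation: [148.3, 89.8, 31.4]
force: [-0.2, -1.5, -0.2]
opening: 0.0867
```

Emit:
{"name": "move_arm", "arguments": {"commands": [[[0,-2,0,0],[0,-3,0,0],[0,-4,0,0],[0,-3,0,0],[0,-1,0,0],[0,0,0,0],[0,0,0,0]]]}}

```text
clock: 40.2
tool_pos: [0.4313, 0.1873, 0.3357]
orientation: [-15.7, 89.9, -132.5]
force: [0.4, 0.1, -0.0]
opening: 0.0875
```

```bash
python3 - <<'E'
from h import *
go([.55,.128,.3])
for n in("scene","top"):
    p,d=snapshot(n);W=cloud(n,d)
    for k,xy,a,b in(("jar",(.53,.409),.103,.116),("flask",(.575,-.138),.178,.19),("plate",(.576,-.138),.068,.076),("bottle cap",(.55,.128),.116,.128),("dish",(.551,.128),.007,.016),("vial",(.47,-.003),.05,.07),("wash",(.778,.236),.125,.15),("beaker",(.688,-.319),.06,.08)):
        Q=near(W,xy,.07 if k in("dish","plate") else .05,a,b); print(n,k,circ(Q[:,:2]) if len(Q) else 0)
    cv2.imwrite(f"pics/j{n}.png",p[:,:,::-1])
a=cv2.imread("pics/jscene.png")[80:280,130:530];cv2.imwrite("pics/j.png",cv2.resize(a,None,fx=2,fy=2))
E
```

```text
tcp [0.4313 0.1873 0.3357] yaw z-axis [-0.451 -0.892  0.001] x [-0.001 -0.001 -1.   ] shift cm [ 3.56 13.27 -0.07] clock 40.2 open 0.08751098404283084
scene jar [0.5313 0.4066 0.0353]
scene flask [ 0.5741 -0.1409  0.015 ]
scene plate [ 0.5775 -0.1409  0.0644]
scene bottle cap [0.5477 0.1265 0.0227]
scene dish [0.5513 0.1263 0.0586]
scene vial [ 0.472  -0.0068  0.0135]
scene wash [0.7805 0.2334 0.0168]
scene beaker [ 0.6899 -0.3224  0.0284]
top jar [0.5264 0.4124 0.0323]
top flask [ 0.5719 -0.1347  0.0142]
top plate [ 0.5748 -0.1333  0.0621]
top bottle cap [0.5449 0.1321 0.0207]
top dish [0.5506 0.1323 0.0671]
top vial [ 4.693e-01 -1.000e-04  1.250e-02]
top wash [0.7753 0.2395 0.0161]
top beaker [ 0.688  -0.3169  0.0273]
```

View pics/j.png

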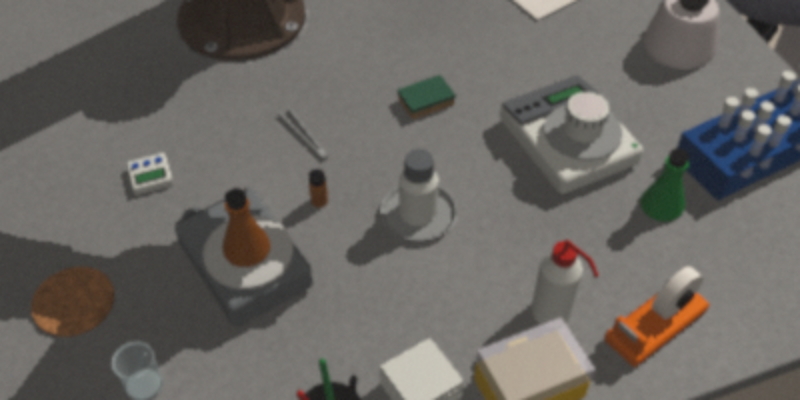

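View pics/jtop.png

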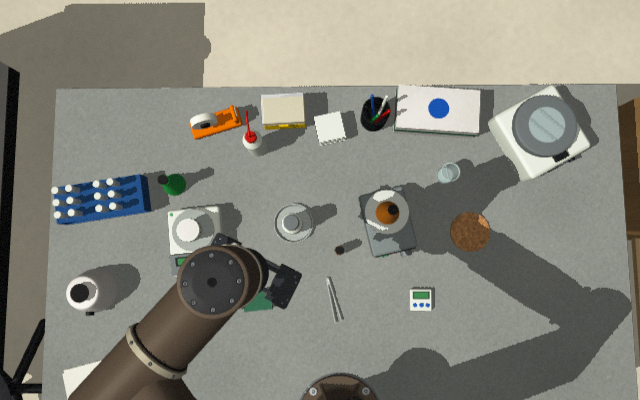

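All three stand upright on their places, within about 6 mm of centre in both views. The mat is empty and the bystanders haven't moved.

```bash
python3 -c "
from plant import *
print(close_job())"
```

```text
the job is handed in; nothing more can be done
None
```

I moved all three vessels and handed the job in at about 40 s on the robot's clock; no verdict was reported. The bottle went to the cork mat first. Then the flask went onto the stirrer and the jar onto the balance pan. Last, the bottle went from the mat into the dish.

**Last checks:** all three stood upright and released.
- **Flask:** about 3 mm off the plate's middle in both camera views.
- **Jar:** about 1.5 to 4 mm off the pan's middle, depending on the view. The pan's centre was harder to measure than the others.
- **Bottle:** about 4 to 6 mm off the dish's middle.
- **Rest of the scene:** the mat was empty, and the wash bottle, beaker and vial had shifted less than about 1 mm. I never went near the green flask or the white look-alike.

**Disagreements:** the two cameras differed by 3 to 7 mm in absolute position, so I compared vessel and place within the same view. The highest wrist force in the readings was about 21 N on one axis, when I set the bottle on the mat. A few depth and edge fits of the pan and dish failed, and I replaced them with other measurements.

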